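# File a cassette in the third gap

### The job

Cassettes are filed in the cream rack starting at the end beside the ultrasonic cleaner: start on the end divider at that side and run a fingertip along the front edges of the dividers, touching each in turn as you count the gaps, filled or empty, until you come to the third. Then push the steel cassette that stands in front of the rack across to that third gap and gently into it until it is fully home against the back wall, standing on its edge on the counter all the while. Do not grip or lift anything, and leave the other cassettes and the small things on the counter where they are.

Things in the scene. Friction and masses are not known exactly. Their poses are not given: they have to be found in the camera images.
- rack: cream plastic cassette rack, fixed: 8 upright dividers in a row along its y and a low back wall, open in front (-x), above and below (no floor: cassettes slide on the counter). Origin: on the counter, mid length and depth; x points from the open front to the back wall, y along the row to the robot's left. 7 gaps, each 38 mm wide, centred at y = +150, +100, +50, 0, -50, -100, -150 mm
- rack_back (a point): middle of the front face of the rack's back wall, on the counter, 39 mm behind the rack's origin. The wall is 45 mm high and spans all gaps. A cassette fully home has its far end against it and its near end 12 mm proud of the dividers' front edges (cassette origin 45 mm before the wall). Third gap: rack y = +50 mm from the +y end, -50 mm from the -y end
- cassette: the cassette to file, the only one outside the rack, in front of it: perforated stainless steel instrument box, 90 long (own x) x 30 thick (own y) x 60 high (own z) mm, edges rounded 3 mm, 0.13 to 0.25 kg, standing on its long edge; origin: centre of its underside. It slides when pushed low; pushed sideways over about 12 mm up it can tip
- ultrasonic_cleaner: ultrasonic cleaner, white box 165 x 220 mm, 152 mm high with its steel lid and black knob, dial and dark display in front; fixed, beyond one end of the rack, left or right; origin: centre of its underside. Count from the end of the rack nearer to it. Beyond the other end stands a white light-curing unit of similar size with a sloping red window
- divider1: divider 1 of the rack from its +y (left) end, the left end divider: 12 mm thick, 100 mm high, 84 mm deep; front edge a half-round of 6 mm radius, 39 mm before its origin (rack -x); origin on the counter, axes as the rack's; neighbours 50 mm apart
- divider2: divider 2 of the rack from its +y (left) end: 12 mm thick, 100 mm high, 84 mm deep; front edge a half-round of 6 mm radius, 39 mm before its origin (rack -x); origin on the counter, axes as the rack's; neighbours 50 mm apart
- divider3: divider 3 of the rack from its +y (left) end: 12 mm thick, 100 mm high, 84 mm deep; front edge a half-round of 6 mm radius, 39 mm before its origin (rack -x); origin on the counter, axes as the rack's; neighbours 50 mm apart
- divider4: divider 4 of the rack from its +y (left) end: 12 mm thick, 100 mm high, 84 mm deep; front edge a half-round of 6 mm radius, 39 mm before its origin (rack -x); origin on the counter, axes as the rack's; neighbours 50 mm apart
- divider5: divider 5 of the rack from its +y (left) end: 12 mm thick, 100 mm high, 84 mm deep; front edge a half-round of 6 mm radius, 39 mm before its origin (rack -x); origin on the counter, axes as the rack's; neighbours 50 mm apart
- divider6: divider 6 of the rack from its +y (left) end: 12 mm thick, 100 mm high, 84 mm deep; front edge a half-round of 6 mm radius, 39 mm before its origin (rack -x); origin on the counter, axes as the rack's; neighbours 50 mm apart
- divider7: divider 7 of the rack from its +y (left) end: 12 mm thick, 100 mm high, 84 mm deep; front edge a half-round of 6 mm radius, 39 mm before its origin (rack -x); origin on the counter, axes as the rack's; neighbours 50 mm apart
- divider8: divider 8 of the rack from its +y (left) end, the right end divider: 12 mm thick, 100 mm high, 84 mm deep; front edge a half-round of 6 mm radius, 39 mm before its origin (rack -x); origin on the counter, axes as the rack's; neighbours 50 mm apart
- filed_a: a cassette already filed, of the same kind and size (90 x 30 x 60 mm), loose in the first gap from the +y (left) end, standing 12 to 18 mm proud of the dividers' front edges, so that only the dividers' top 40 mm are clear along the front; origin: centre of its underside
- filed_b: a cassette already filed, of the same kind and size (90 x 30 x 60 mm), loose in the fourth gap from the +y (left) end, standing 12 to 18 mm proud of the dividers' front edges, so that only the dividers' top 40 mm are clear along the front; origin: centre of its underside
- filed_c: a cassette already filed, of the same kind and size (90 x 30 x 60 mm), loose in the sixth gap from the +y (left) end, standing 12 to 18 mm proud of the dividers' front edges, so that only the dividers' top 40 mm are clear along the front; origin: centre of its underside
- bond_bottle: small dark bottle with a black cap, 28 mm diameter, 62 mm high, left of the rack's far side; origin: centre of its underside
- dappen_dish: small waisted glass dish, 40 mm diameter, 26 mm high, between robot and cassette; origin: centre of its underside
- syringe: black composite syringe lying on the counter, 135 mm long, 12 mm thick, between robot and cassette; origin: under the middle of its barrel, x along it
- mouth_mirror: steel mouth mirror lying on the counter, 165 mm long, 8 mm thick, between robot and cassette; origin: under the middle of its handle, x along it
Mind the look-alikes: they are no part of the job. Leave any blue look-alike of the cassette alone.

How it is judged (in metres and radians):
On the way, in this order (a step that is already met when the one before it is completed fails the run):
1. a fingertip touches the end divider on the ultrasonic cleaner's side (((y of ultrasonic_cleaner in the frame of rack above 0 m and contact force between the fingers and divider1 above 0.3 N) or (y of ultrasonic_cleaner in the frame of rack below 0 m and contact force between the fingers and divider8 above 0.3 N))), for 0.02 s.
2. a fingertip touches the next divider, between the first and second gaps (((y of ultrasonic_cleaner in the frame of rack above 0 m and contact force between the fingers and divider2 above 0.3 N) or (y of ultrasonic_cleaner in the frame of rack below 0 m and contact force between the fingers and divider7 above 0.3 N))), for 0.02 s.
3. a fingertip touches the next divider, between the second and third gaps (((y of ultrasonic_cleaner in the frame of rack above 0 m and contact force between the fingers and divider3 above 0.3 N) or (y of ultrasonic_cleaner in the frame of rack below 0 m and contact force between the fingers and divider6 above 0.3 N))), for 0.02 s.
4. the cassette is fully home in the third gap from the ultrasonic cleaner's end (((y of ultrasonic_cleaner in the frame of rack above 0 m and y of cassette in the frame of rack between 0.04 and 0.06 m and x of cassette in the frame of rack between -0.01 and 0 m and angle between the x axis of cassette and the x axis of rack, either way round below 0.15 rad and angle between cassette's own z axis and vertical below 0.08 rad and height (world z) of cassette below 0.004 m) or (y of ultrasonic_cleaner in the frame of rack below 0 m and y of cassette in the frame of rack between -0.06 and -0.04 m and x of cassette in the frame of rack between -0.01 and 0 m and angle between the x axis of cassette and the x axis of rack, either way round below 0.15 rad and angle between cassette's own z axis and vertical below 0.08 rad and height (world z) of cassette below 0.004 m))), for 0.2 s.
At the end, for the whole second after the job is handed in: The cassette stands on edge on the counter in the third gap from the cleaner's end, at rest: within 4 mm of the back wall, 10 mm of the gap's middle, 0.15 rad of straight, 0.08 rad of upright; filed cassettes within 12 mm and small things within 20 mm of where they began (((y of ultrasonic_cleaner in the frame of rack above 0 m and y of cassette in the frame of rack between 0.04 and 0.06 m and x of cassette in the frame of rack between -0.01 and 0 m and angle between the x axis of cassette and the x axis of rack, either way round below 0.15 rad and angle between cassette's own z axis and vertical below 0.08 rad and height (world z) of cassette below 0.004 m) or (y of ultrasonic_cleaner in the frame of rack below 0 m and y of cassette in the frame of rack between -0.06 and -0.04 m and x of cassette in the frame of rack between -0.01 and 0 m and angle between the x axis of cassette and the x axis of rack, either way round below 0.15 rad and angle between cassette's own z axis and vertical below 0.08 rad and height (world z) of cassette below 0.004 m)) and linear speed of cassette below 0.01 m/s and distance of each of filed_a, filed_b, filed_c from where it was at the start of the episode below 0.012 m and distance of each of bond_bottle, dappen_dish, syringe, mouth_mirror from where it was at the start of the episode below 0.02 m); the robot touches nothing.
It fails at once if the cassette is lifted off the counter (height (world z) of cassette above 0.012 m).
It fails at once if the cassette is pinched or shoved hard (over 35 N from the fingers) (contact force between the fingers and cassette above 35 N).
It fails at once if the cassette is tipped over (angle between cassette's own z axis and vertical above 0.5 rad).
It fails at once if a filed cassette is shifted, pulled out or lifted (distance of any of filed_a, filed_b, filed_c from where it was at the start of the episode above 0.015 m).
It fails at once if a small thing on the counter is knocked or carried away (distance of any of bond_bottle, dappen_dish, syringe, mouth_mirror from where it was at the start of the episode above 0.03 m).
It also fails if it takes over 67 s, if anything falls off the work surface, if the arm or the gripper's body presses on something with over 40 N, if the wrist force passes 120 N, or if a joint passes its speed limit or range.

### The arm

A 6-joint arm with a two-finger parallel gripper is mounted at the origin on the work surface. World frame = base frame: x ahead of the robot, y to its left, z up, the work surface at z = 0. Lengths are in m, angles in degrees, forces in N, time in s.
With the tool pointing down it reaches from about 0.35 to 0.875 m from the base axis. Payload 4.2 kg.
Tool frame: the origin (TCP) lies on the centre line of the jaws, within the pads' length; the fingertips stand tip_reach ahead of it and the grasp point (between the pads) is the TCP (tip_reach is the distance from the TCP to the fingertips, in m); z points along the fingers, y is the line along which they close (so a half turn about z gives the same grasp; the last joint's range is limited). The gripper opens to 87 mm and grips with 3 to 60 N. Pads are 19 mm wide; open, the fingers measure 117 mm over their backs; the gripper's body (75 mm by 190 mm) begins 51 mm behind the grasp point.
Start: joints at [83.113, 22.042, 0.453, 0, -68.411, -14.817], TCP at [0.231, 0.581, 0.242] pointing down, gripper open.
Joint ranges: [-179.83, 179.83], [-69.29, 118.12], [-61.27, 80.66], [-181.25, 117.63], [-171.15, -9.14], [-177.46, 177.46]. Speed limits (degrees/s): [159.86, 159.86, 180, 180, 180, 180].

### API

Orientations are given as a 3x3 rotation matrix whose columns are the frame's x, y, z axes.
In Python, from station import sense, capture, finish_job, tip_reach gives the robot as it stands.
- The arm moves only by the tool arm_command, never from a script. Its argument "deltas" is a list of rows, each a list of 7 numbers: the turn, a rotation vector about the tool's x, y, z in rad, then the shift along the tool's x, y, z in cm, then the closure, from -1 (fully open) to 1 (shut), so that 0 is half open. In form: [[rx, ry, rz, dx, dy, dz, hand], ...]. A call has 1 to 8 rows; each row is the pose to reach, as a shift and turn from the pose commanded when the call began, along the tool's axes at that moment; what a row does not reach only later rows make up. A row lasts 1/12 s, in which the tool goes at most 41.7 mm and 7.16 degrees, less where a joint would pass 70% of its speed; a pose out of reach is approached as far as the arm can. A call with a gripper value outside its range is refused whole. The fingers move at their own pace and stop on an object; the grip force is fixed at half the most. Time passes only in rows, so rows that repeat a pose let the fingers close. It gives the time, the measured TCP pose, the force, the opening and the grip force at its end, in the units of the state.
- sense(): the state, without advancing time (a new reading comes with each control period).
- capture(name): name is "scene" or "top" or "wrist"; returns a dict with "pixels" (420x560x3 uint8, blue, green, red), "fovy" (degrees; the focal length in pixels is half the picture's height over the tangent of half this angle, whatever the lens; pixels are square), "cx", "cy" (the principal point, pixels), "rvec" (rotation vector, rad) and "tvec" (3), from world to camera coordinates, as OpenCV has them. Camera axes: x right, y down, z forward; pixel columns grow to the right and rows downward; lengths in m; the calibration is good to about 2 mm. A picture is of the moment at which its call begins. There is no depth.
- finish_job(): hands the job in; it is judged then, once.
The state is a dict: "time_s": time; "joints": joint angles; "joint_velocities": joint speeds; "effort": joint torques, N m; "tcp_pos": TCP position; "ee_rot": TCP orientation; "wrist_force": force on the tool from outside, world axes, zero at the start; "moment": the same for the moment, N m; "gripper_width": opening from 0.0 (shut) to 1.0 (fully open); "gripper_force": force on a finger pad.
Only numpy, scipy, OpenCV 4.12 (cv2) and the standard library are available. Lean on these libraries where they do the work, as an engineer would, in place of code of your own. Each camera call takes 0.05 s, during which the arm holds its last target. There are 200 camera calls.

## Working session

There is one attempt and no reset: what is moved stays moved. The work goes in short steps, Python scripts to look and compute and a tool call to move; the robot and the scene stay as the last step left them, time stands still between calls to the robot, and variables do not carry over. Pictures are saved under pics/ and viewed, at most 13 in all, crops included, and the job is handed in when it is done.

Besides the shell and the picture viewer there is one more tool, called after "Request:" in YAML: its name, and indented under it one key for each argument. arm_command: Moves the arm, as the interface text tells. Its arguments: {"type":"object","properties":{"deltas":{"type":"array"}},"required":["deltas"]}

```bash
ls; mkdir -p pics
cat > h.py <<'E'
import numpy as np, cv2
from station import sense, capture, finish_job, tip_reach
def cam(n):
    c=capture(n); c['R']=cv2.Rodrigues(np.array(c['rvec'],float))[0]; c['t']=np.array(c['tvec'],float).ravel()
    c['f']=c['pixels'].shape[0]/2/np.tan(np.radians(c['fovy'])/2); return c
def ray(c,u,v,z):
    d=c['R'].T@np.array([(u-c['cx'])/c['f'],(v-c['cy'])/c['f'],1]); o=-c['R'].T@c['t']
    return o+d*(z-o[2])/d[2]
def proj(c,P):
    q=c['R']@np.array(P,float)+c['t']; return q[:2]/q[2]*c['f']+[c['cx'],c['cy']]
E
python3 - <<'E'
from h import *
print(tip_reach, sense())
for n in('scene','top'):
    c=cam(n); np.savez(n+'0.npz',**c); cv2.imwrite(f'pics/{n}0.png',c['pixels']); print(n,-c['R'].T@c['t'],c['R'].tolist(),c['f'])
E
```

```text
pics
0.019 {'time_s': 0.0, 'joints': array([ 8.31119399e+01,  2.20902812e+01,  3.81884137e-01, -2.89791292e-02,
       -6.84103157e+01, -1.48175136e+01]), 'joint_velocities': array([ 0.09162368,  0.05075019, -0.02394582, -0.0670835 , -0.02984142,
       -0.06005507]), 'effort': array([ 9.25842760e-04, -3.90665388e+01,  1.87403423e+01,  4.21959981e+00,
        1.09091299e-02, -1.95057337e-04]), 'tcp_pos': array([0.23091411, 0.58019419, 0.24047901]), 'ee_rot': array([[ 9.29027600e-01, -3.70009739e-01, -7.15383447e-04],
       [-3.70010423e-01, -9.29025449e-01, -2.00052676e-03],
       [ 7.56049548e-05,  2.12324390e-03, -9.99997743e-01]]), 'wrist_force': array([-0.19051402,  0.65425241,  0.22616312]), 'moment': array([0.02354324, 0.00150238, 0.00388202]), 'gripper_force': 0.0, 'gripper_width': 0.9998568486201694}
scene [1.04254642 0.33649599 1.01364575] [[-0.5033903162320654, 0.863953136724577, -0.01353392284393401], [0.7364020811979632, 0.4207725111167443, -0.5297758664716787], [-0.45200681889888505, -0.2766504499043405, -0.848029695374305]] 417.4752171649999
top [0.37447715 0.03340385 1.40828696] [[0.014848869647180685, -0.9997972235389708, 0.013602311346474272], [-0.9922328813081726, -0.01641411813083482, -0.12330647175582121], [0.12350473805114998, -0.011665698854007062, -0.9922754109364821]] 524.3870177760396
```

View pics/scene0.png

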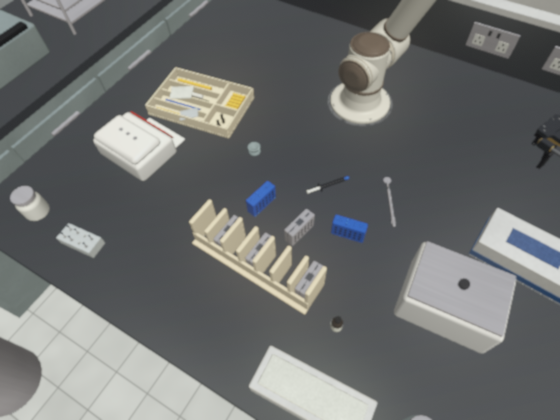

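View pics/top0.png

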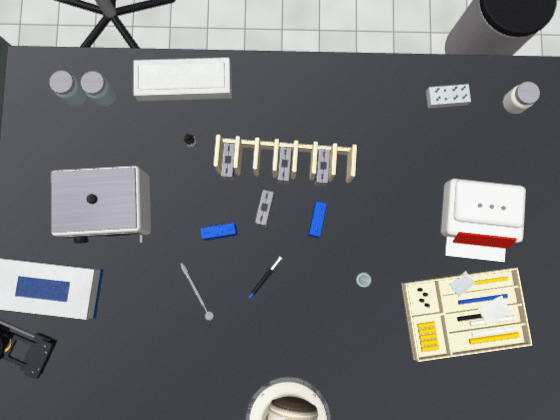

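The top view shows the steel-lidded cleaner at (100,200) on the robot's left (+y) and the curing unit at (485,215) on the right. So I count from divider1. The rack spans (218..353, 140..180), the steel cassette is at (264,207), and the third gap is near column 267. Next I'll zoom in and measure.

Run:
```python
from h import *
from scipy import ndimage as nd
for n,box in(('top',(125,250,190,370)),('scene',(190,310,180,340))):
    c=dict(np.load(n+'0.npz')); im=c['pixels']; r0,r1,c0,c1=box
    hsv=cv2.cvtColor(im,cv2.COLOR_BGR2HSV); 
    steel=((hsv[...,1]<60)&(hsv[...,2]>75)).astype(np.uint8)
    cream=((hsv[...,0]>12)&(hsv[...,0]<35)&(hsv[...,1]>=40)&(hsv[...,2]>130)).astype(np.uint8)
    for nm,m in(('steel',steel),('cream',cream)):
        k=np.zeros_like(m);k[r0:r1,c0:c1]=m[r0:r1,c0:c1]
        k=cv2.morphologyEx(k,cv2.MORPH_CLOSE,np.ones((3,3)))
        for ct in cv2.findContours(k,0,2)[0]:
            if cv2.contourArea(ct)>60: print(n,nm,cv2.contourArea(ct),cv2.minAreaRect(ct))
    cv2.imwrite(f'pics/{n}z.png',cv2.resize(im[r0:r1,c0:c1],None,fx=4.4,fy=4.4,interpolation=cv2.INTER_CUBIC))
```

```text
top steel 19048.0 ((279.5, 187.0), (124.0, 179.0), 90.0)
top cream 1193.0 ((285.0447998046875, 157.53611755371094), (141.9362335205078, 37.185733795166016), 4.174769878387451)
scene steel 18160.5 ((259.4999694824219, 249.49996948242188), (158.99996948242188, 118.99998474121094), -0.0)
scene cream 4842.5 ((254.70053100585938, 255.05914306640625), (148.10057067871094, 51.71604919433594), 30.465543746948242)
```

View pics/topz.png

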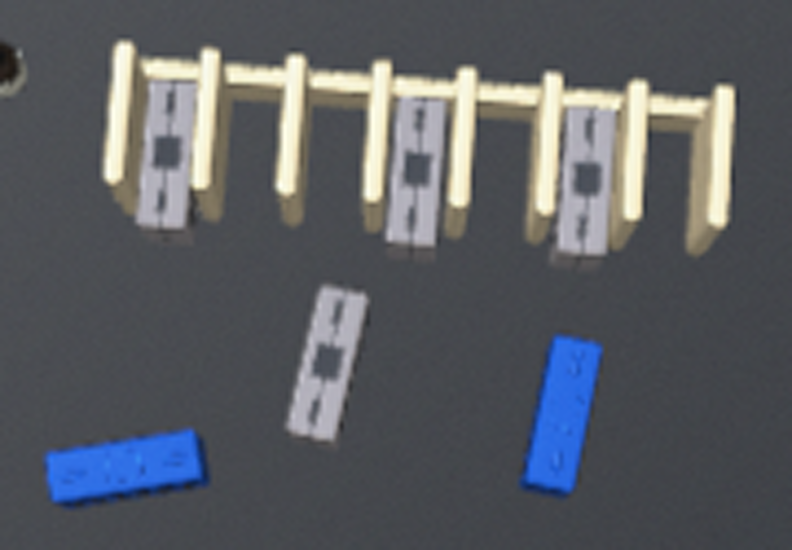

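The crop shows 8 divider tops with their front ends from (115,182) to (718,227). The cassette top has its corners near (322,285), (369,295), (334,441) and (287,430). There are blue look-alikes on both sides. Next I'll turn these into world points.

Run:
```python
from h import *
c=dict(np.load('top0.npz')); s=dict(np.load('scene0.npz'))
W=lambda U,V,z: ray(c,(U+.5)/4.4-.5+190,(V+.5)/4.4-.5+125,z)[:2]
F=[(115,182),(201,188),(286,193),(373,200),(458,206),(545,213),(633,219),(718,227)]
B=[(124,43),(210,50),(295,56),(382,63),(466,69),(553,74),(638,82),(724,87)]
f=np.array([W(*p,.1) for p in F]); b=np.array([W(*p,.1) for p in B])
i=np.arange(8)
print('front',f.round(4).tolist()); print('depth',np.linalg.norm(b-f,axis=1))
st=np.polyfit(i,f,1)[0]; print('pitch',np.linalg.norm(st))
y=-st/np.linalg.norm(st); x=np.array([y[1],-y[0]]); print('rack x',x,'y',y,np.degrees(np.arctan2(x[1],x[0])), 'dir from dividers',((b-f).mean(0)))
org=(f.mean(0)+b.mean(0))/2; org+= -x*0  # dividers span -45..+39
print('rack origin',org-(-.0015)*0)
q=np.array([W(*p,.06) for p in[(322,285),(369,295),(334,441),(287,430)]])
print('cass',q.round(4).tolist(),q.mean(0)); d=(q[0]+q[1]-q[2]-q[3])/2; print(np.linalg.norm(d),np.degrees(np.arctan2(d[1],d[0])))
for nm,p in[('blueL',[(46,455),(190,430),(208,480),(62,505)]),('blueR',[(555,335),(603,342),(570,493),(522,487)])]:
    print(nm,np.round([W(*k,.06) for k in p],3).tolist())
print('dish',ray(c,364,280,.026),'syr',ray(c,281,259,.01),ray(c,250,297,.01),'mir',ray(c,182,265,.005),ray(c,209,316,.005))
for P in list(f[:3])+[q.mean(0)]: print('scene proj',proj(s,[*P,.1]))
for k in q: print('scene cass',proj(s,[*k,.06]))
cv2.imwrite('pics/scz.png',cv2.resize(s['pixels'][190:310,180:340],None,fx=4.4,fy=4.4,interpolation=cv2.INTER_CUBIC))
```

```text
front [[0.6448, 0.1935], [0.6422, 0.1439], [0.6401, 0.0949], [0.6369, 0.0447], [0.6342, -0.0044], [0.631, -0.0546], [0.6284, -0.1055], [0.6245, -0.1546]]
depth [0.08228512 0.08169935 0.08112374 0.081128   0.08110259 0.08229621
 0.08101646 0.08282457]
pitch 0.04985787477034592
rack x [ 0.99834373 -0.05753086] y [0.05753086 0.99834373] -3.2980966464506936 dir from dividers [ 0.08161384 -0.00336323]
rack origin [0.67606727 0.01805437]
cass [[0.5933, 0.0743], [0.5877, 0.0464], [0.5008, 0.0654], [0.5068, 0.0931]] [0.54714216 0.06980184]
0.08875058438609176 -12.301050874596518
blueL [[0.49, 0.234], [0.506, 0.15], [0.477, 0.139], [0.461, 0.223]]
blueR [[0.566, -0.064], [0.562, -0.092], [0.472, -0.073], [0.476, -0.045]]
dish [ 0.36315575 -0.1942528   0.026     ] syr [0.41505626 0.02376637 0.01      ] [0.31428524 0.10373741 0.01      ] mir [0.39533387 0.28626744 0.005     ] [0.263307   0.21040099 0.005     ]
scene proj [324.23088139 265.87368781]
scene proj [306.50419572 255.62263848]
scene proj [289.37762751 245.95502974]
scene proj [299.03949562 213.59820791]
scene cass [291.67148558 235.52793751]
scene cass [283.49467081 229.27464663]
scene cass [305.86650631 207.98688684]
scene cass [313.83808588 213.96716879]
```

View pics/scz.png

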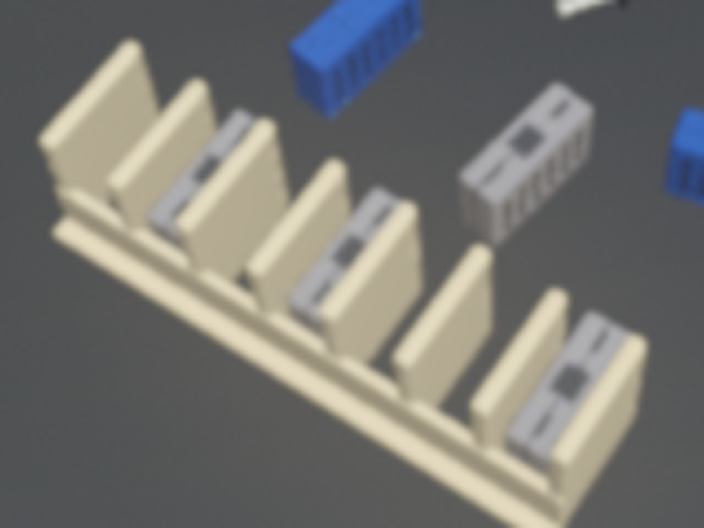

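The scene crop agrees with the projected points to about 2 mm: divider1's front tip is at crop (640,340) and the cassette's near corner at (495,208). I'll go to divider1 from the cleaner side with the fingers shut and aligned with the rack.

Request:
arm_command:
  deltas:
    - [0, 0, -0.1, 4, 1.8, 0, 1]
    - [0, 0, -0.2, 8, 3.6, 0, 1]
    - [0, 0, -0.326, 12, 5.4, 0, 1]
    - [0, 0, -0.326, 16, 7.1, 0, 1]
    - [0, 0, -0.326, 20, 8.9, 0, 1]
    - [0, 0, -0.326, 24, 10.7, 0, 1]
    - [0, 0, -0.326, 28, 12.5, 0, 1]
    - [0, 0, -0.326, 32, 14.2, 0, 1]

```text
time_s: 0.77
tcp_pos: [0.4641, 0.3412, 0.2413]
ee_rot: [[0.999, -0.052, -0.001], [-0.052, -0.999, -0.0], [-0.001, 0.0, -1.0]]
wrist_force: [1.4, 0.8, -1.5]
gripper_width: 0.479
gripper_force: 0.0
```

Request:
arm_command:
  deltas:
    - [0, 0, 0, 2.7, 2.5, 0, 1]
    - [0, 0, 0, 5.4, 5.1, 0, 1]
    - [0, 0, 0, 8.1, 7.7, 0, 1]
    - [0, 0, 0, 10.8, 10.2, 0, 1]
    - [0, 0, 0, 13.5, 12.8, 0, 1]
    - [0, 0, 0, 13.5, 12.8, 4, 1]
    - [0, 0, 0, 13.5, 12.8, 8, 1]
    - [0, 0, 0, 13.5, 12.8, 12, 1]

```text
time_s: 1.43
tcp_pos: [0.5918, 0.207, 0.1203]
ee_rot: [[0.998, -0.055, 0.001], [-0.055, -0.998, 0.001], [0.001, -0.001, -1.0]]
wrist_force: [0.6, 0.2, -0.2]
gripper_width: 0.009
gripper_force: 0.0
```

Request:
arm_command:
  deltas:
    - [0, 0, 0, 0, 0, 2.3, 1]
    - [0, 0, 0, 0, 0, 2.3, 1]
    - [0, 0, 0, 0, 0, 2.3, 1]
    - [0, 0, 0, 0, 0, 2.3, 1]

```text
time_s: 1.77
tcp_pos: [0.5927, 0.2088, 0.1004]
ee_rot: [[0.999, -0.052, 0.003], [-0.052, -0.999, 0.001], [0.003, -0.001, -1.0]]
wrist_force: [0.5, -0.2, 0.4]
gripper_width: 0.003
gripper_force: 0.0
```

Request:
arm_command:
  deltas:
    - [0, 0, 0, 0.8, 0.5, 0, 1]
    - [0, 0, 0, 1.6, 1, 0, 1]
    - [0, 0, 0, 2.4, 1.5, 0, 1]
    - [0, 0, 0, 3.1, 1.5, 0, 1]
    - [0, 0, 0, 3.4, 1.5, 0, 1]
    - [0, 0, 0, 3.6, 1.5, 0, 1]
    - [0, 0, 0, 3.7, 1.5, 0, 1]
    - [0, 0, 0, 3.8, 1.5, 0, 1]

```text
time_s: 2.43
tcp_pos: [0.6285, 0.1911, 0.0984]
ee_rot: [[0.999, -0.053, -0.0], [-0.053, -0.999, -0.0], [-0.0, 0.0, -1.0]]
wrist_force: [0.1, 0.0, -0.1]
gripper_width: 0.008
gripper_force: 0.0
```

Run:
```python
from h import *
c=cam('wrist'); np.savez('w1.npz',**c); cv2.imwrite('pics/w1.png',c['pixels']); s=sense(); print(s['tcp_pos'],s['wrist_force'],s['time_s'])
```

```text
[0.6285759  0.19120079 0.09840274] [ 1.18532521 -0.21742233 -0.27353312] 2.4833
```

View pics/w1.png

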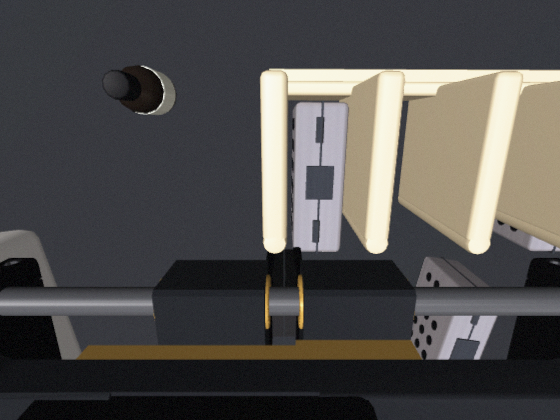

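The wrist view shows divider1's front tip at (274,243), divider2's at (375,245) and divider3's at (477,242), with the fingers just short at (284,265). The back wall top is at row 78. I'll press forward in small steps.

Request:
arm_command:
  deltas:
    - [0, 0, 0, 0.2, -0.3, 0, 1]
    - [0, 0, 0, 0.4, -0.3, 0, 1]
    - [0, 0, 0, 0.5, -0.3, 0, 1]
    - [0, 0, 0, 0.6, -0.3, 0, 1]
    - [0, 0, 0, 0.6, -0.3, 0, 1]

```text
time_s: 2.9
tcp_pos: [0.6343, 0.194, 0.0985]
ee_rot: [[0.999, -0.053, -0.001], [-0.053, -0.999, 0.0], [-0.001, 0.0, -1.0]]
wrist_force: [-1.0, 0.4, -0.6]
gripper_width: 0.008
gripper_force: 0.8
```

Run:
```python
from h import *
c=dict(np.load('w1.npz'))
f=[ray(c,*p,.1)[:2] for p in[(274,250),(376,251),(478,250)]]; b=[ray(c,*p,.1)[:2] for p in[(274,73),(390,76)]]
print(np.round(f,4).tolist(),np.round(b,4).tolist(),-c['R'].T@c['t'])
q=np.array([ray(c,*p,.06)[:2] for p in[(427,257),(455,258)]]); print(q)
```

```text
[[0.6463, 0.1933], [0.6432, 0.1428], [0.6411, 0.0924]] [[0.7269, 0.1884], [0.7231, 0.1394]] [0.70690179 0.18524642 0.24339281]
[[0.61954263 0.09838507]
 [0.61791485 0.08047752]]
```

Request:
arm_command:
  deltas:
    - [0, 0, 0, 0.1, 0, 0, 1]
    - [0, 0, 0, 0.2, 0, 0, 1]
    - [0, 0, 0, 0.3, 0, 0, 1]
    - [0, 0, 0, 0.35, 0, 0, 1]
    - [0, 0, 0, 0.35, 0, 0, 1]

```text
time_s: 3.32
tcp_pos: [0.6346, 0.1939, 0.0985]
ee_rot: [[0.999, -0.053, -0.007], [-0.053, -0.999, -0.001], [-0.007, 0.001, -1.0]]
wrist_force: [-10.7, 3.9, 6.4]
gripper_width: 0.008
gripper_force: 5.4
```

Divider1 is clearly touched at 10 N. Next I back off, shift one pitch and touch divider2.

Request:
arm_command:
  deltas:
    - [0, 0, 0, -1.3, 0, 0, 1]
    - [0, 0, 0, -1.3, 2.5, 0, 1]
    - [0, 0, 0, -1.3, 5, 0, 1]
    - [0, 0, 0, -0.8, 5, 0, 1]
    - [0, 0, 0, -0.4, 5, 0, 1]
    - [0, 0, 0, -0.2, 5, 0, 1]
    - [0, 0, 0, 0, 5, 0, 1]
    - [0, 0, 0, 0, 5, 0, 1]

```text
time_s: 3.98
tcp_pos: [0.6316, 0.1433, 0.0978]
ee_rot: [[0.999, -0.053, -0.01], [-0.053, -0.999, -0.003], [-0.01, 0.003, -1.0]]
wrist_force: [-11.0, 0.2, 5.8]
gripper_width: 0.007
gripper_force: 4.7
```

Request:
arm_command:
  deltas:
    - [0, 0, 0, -1.3, 0, 0, 1]
    - [0, 0, 0, -1.3, 2.5, 0, 1]
    - [0, 0, 0, -1.3, 5, 0, 1]
    - [0, 0, 0, -0.8, 5, 0, 1]
    - [0, 0, 0, -0.4, 5, 0, 1]
    - [0, 0, 0, -0.2, 5, 0, 1]
    - [0, 0, 0, 0, 5, 0, 1]
    - [0, 0, 0, 0, 5, 0, 1]

```text
time_s: 4.65
tcp_pos: [0.6289, 0.0938, 0.0981]
ee_rot: [[0.999, -0.052, -0.011], [-0.052, -0.999, -0.003], [-0.011, 0.004, -1.0]]
wrist_force: [-11.9, -0.8, 7.9]
gripper_width: -0.001
gripper_force: 5.7
```

All three dividers are touched. Now I go low on the cassette's right side near its front end, ready for a low sideways push.

Request:
arm_command:
  deltas:
    - [0, 0, 0, -3, 0, -1, 1]
    - [0, 0, 0, -5.1, 2.5, -2, 1]
    - [0, 0, 0, -5.1, 5.5, -2, 1]
    - [0, 0, 0, -5.1, 7.9, -1, 1]
    - [0, 0, 0, -5.1, 7.9, 2, 1]
    - [0, 0, 0, -5.1, 7.9, 5, 1]
    - [0, 0, 0, -5.1, 7.9, 6.5, 1]
    - [0, 0, 0, -5.1, 7.9, 6.5, 1]

```text
time_s: 5.32
tcp_pos: [0.5763, 0.0178, 0.0298]
ee_rot: [[0.999, -0.053, -0.006], [-0.053, -0.999, -0.002], [-0.006, 0.002, -1.0]]
wrist_force: [-0.7, 0.2, -0.0]
gripper_width: 0.005
gripper_force: 0.0
```

Run:
```python
from h import *
c=cam('wrist'); np.savez('w2.npz',**c); cv2.imwrite('pics/w2.png',c['pixels']); s=sense(); print(s['tcp_pos'],s['wrist_force'],s['time_s'])
```

```text
[0.57781777 0.0180938  0.03193561] [0.52112755 0.34314976 0.48362218] 5.3667
```

View pics/w2.png

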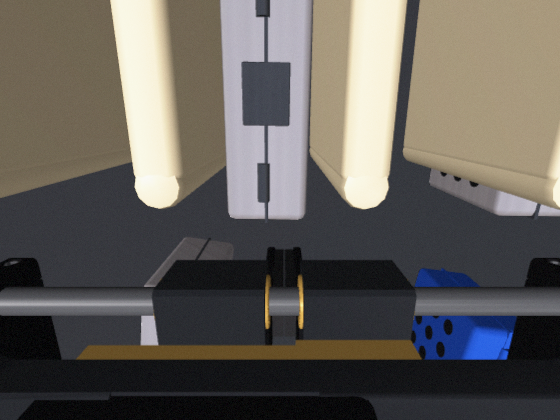

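The wrist view shows the fingers at (285,260), the cassette front left of them at (205,245), filed_b at (265,110) and the blue one clear at (455,300). I lower slightly and push left.

Request:
arm_command:
  deltas:
    - [0, 0, 0, 0, -0.3, 0.5, 1]
    - [0, 0, 0, 0, -0.8, 0.6, 1]
    - [0, 0, 0, 0, -1.2, 0.6, 1]
    - [0, 0, 0, 0, -1.4, 0.6, 1]
    - [0, 0, 0, 0, -1.6, 0.6, 1]
    - [0, 0, 0, 0, -1.8, 0.6, 1]
    - [0, 0, 0, 0, -2.0, 0.6, 1]
    - [0, 0, 0, 0, -2.1, 0.6, 1]

```text
time_s: 6.03
tcp_pos: [0.579, 0.0388, 0.0279]
ee_rot: [[0.999, -0.053, 0.001], [-0.053, -0.999, 0.0], [0.001, -0.0, -1.0]]
wrist_force: [0.6, -0.6, 0.8]
gripper_width: 0.003
gripper_force: 0.5
```

Request:
arm_command:
  deltas:
    - [0, 0, 0, 0, -0.2, 0, 1]
    - [0, 0, 0, 0, -0.35, 0, 1]
    - [0, 0, 0, 0, -0.45, 0, 1]
    - [0, 0, 0, 0, -0.45, 0, 1]

```text
time_s: 6.37
tcp_pos: [0.5793, 0.0431, 0.0276]
ee_rot: [[0.999, -0.053, 0.0], [-0.053, -0.999, 0.0], [0.0, -0.0, -1.0]]
wrist_force: [0.9, -1.5, 0.1]
gripper_width: 0.004
gripper_force: 0.6
```

```bash
cat > cas.py <<'E'
from h import *
c=cam('top'); im=c['pixels']; cv2.imwrite('pics/t_last.png',cv2.resize(im[125:250,190:370],None,fx=4.4,fy=4.4,interpolation=cv2.INTER_CUBIC))
s=sense(); print(s['tcp_pos'],s['wrist_force'],s['time_s'])
E
python3 cas.py
```

```text
[0.57912145 0.04307187 0.0275029 ] [ 0.44693817 -0.85719929  0.08980506] 6.4167
```

View pics/t_last.png

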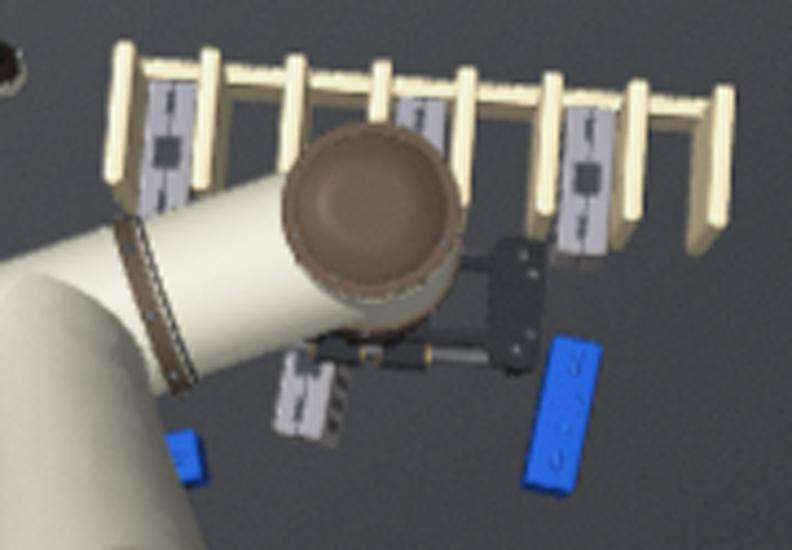

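The tail at (300,435) has swung about as planned, with the arm hiding the rest. I move clear, up and behind the cassette.

Request:
arm_command:
  deltas:
    - [0, 0, 0, 0, 1, 0, 1]
    - [0, 0, 0, 0, 1.5, -3, 1]
    - [0, 0, 0, 0, 1.5, -7, 1]
    - [0, 0, 0, -3, 0.5, -9, 1]
    - [0, 0, 0, -7, -1, -9, 1]
    - [0, 0, 0, -11, -2.5, -9, 1]
    - [0, 0, 0, -13, -2.9, -9, 1]
    - [0, 0, 0, -13, -2.9, -9, 1]

```text
time_s: 7.08
tcp_pos: [0.4456, 0.0781, 0.1173]
ee_rot: [[0.999, -0.051, -0.004], [-0.051, -0.999, -0.0], [-0.004, 0.001, -1.0]]
wrist_force: [1.2, -0.7, 0.4]
gripper_width: 0.003
gripper_force: 0.0
```

```bash
python3 cas.py
python3 - <<'E'
from h import *
c=cam('wrist'); np.savez('w3.npz',**c); a=c['pixels']; b=cv2.imread('pics/t_last.png')
b=cv2.resize(b,(400,278)); a=cv2.resize(a,(700,525)); a[:200,440:]=cv2.resize(b[100:,30:290],(260,178))[:200].repeat(1,0) if 0 else a[:200,440:]
cv2.imwrite('pics/w3.png',c['pixels'])
E
```

```text
[0.44835833 0.07847674 0.11769138] [ 0.24259364 -0.07440483  1.19117496] 7.1333
```

View pics/w3.png

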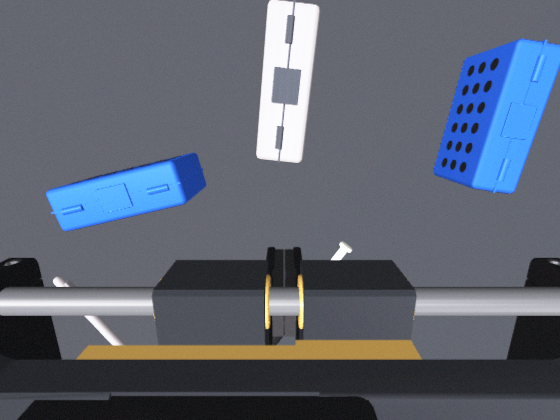

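The wrist view shows the cassette top with corners near (270,1), (319,9), (301,162) and (258,157). It is still turned a little clockwise. The blue boxes are clear.

```bash
cat > m.py <<'E'
from h import *
O=np.array([.679,.018]); 
def rep(c,pts,a=-3.05):
    x=np.array([np.cos(np.radians(a)),np.sin(np.radians(a))]); y=np.array([-x[1],x[0]])
    q=np.array([ray(c,*p,.06)[:2] for p in pts]); d=(q[0]+q[1]-q[2]-q[3])/2; m=q.mean(0)
    print('len',np.linalg.norm(d),'wid',np.linalg.norm(q[0]+q[3]-q[1]-q[2])/2,'yaw rel rack',np.degrees(np.arctan2(d@y,d@x)),'world',m,'rack',(m-O)@x,(m-O)@y,'rear mid',(q[2]+q[3])/2)
E
python3 - <<'E'
from m import *
rep(dict(np.load('w3.npz')),[(270,1),(319,6),(301,162),(257,157)])
E
```

```text
len 0.08770221476506561 wid 0.028118701653266586 yaw rel rack -5.805692320044935 world [0.54702596 0.07029339] rack -0.13456949379890493 0.04519732312187605 rear mid [0.50369759 0.07704411]
```

The first push fell short because the tips are narrower than assumed. I'll repeat the low side push and go a bit further.

Request:
arm_command:
  deltas:
    - [0, 0, 0, 4, 1.5, 0, 1]
    - [0, 0, 0, 8, 4, 0, 1]
    - [0, 0, 0, 11, 4.3, 0, 1]
    - [0, 0, 0, 12.4, 4.3, 0, 1]
    - [0, 0, 0, 12.4, 4.3, 3.5, 1]
    - [0, 0, 0, 12.4, 4.3, 7, 1]
    - [0, 0, 0, 12.4, 4.3, 9, 1]
    - [0, 0, 0, 12.4, 4.3, 9, 1]

```text
time_s: 7.85
tcp_pos: [0.5697, 0.0273, 0.022]
ee_rot: [[0.998, -0.056, -0.011], [-0.056, -0.998, -0.003], [-0.01, 0.003, -1.0]]
wrist_force: [0.2, -0.2, 0.5]
gripper_width: 0.007
gripper_force: 0.0
```

Request:
arm_command:
  deltas:
    - [0, 0, 0, 0, -0.4, -0.1, 1]
    - [0, 0, 0, 0, -0.9, -0.1, 1]
    - [0, 0, 0, 0, -1.3, -0.1, 1]
    - [0, 0, 0, 0, -1.6, -0.1, 1]
    - [0, 0, 0, 0, -1.8, -0.1, 1]
    - [0, 0, 0, 0, -2.0, -0.1, 1]
    - [0, 0, 0, 0, -2.2, -0.1, 1]
    - [0, 0, 0, 0, -2.4, -0.1, 1]

```text
time_s: 8.52
tcp_pos: [0.5741, 0.0534, 0.0293]
ee_rot: [[0.999, -0.052, 0.001], [-0.052, -0.999, -0.0], [0.001, 0.0, -1.0]]
wrist_force: [1.0, -3.9, 2.1]
gripper_width: 0.001
gripper_force: 1.7
```

Request:
arm_command:
  deltas:
    - [0, 0, 0, 0, -0.1, 0, 1]
    - [0, 0, 0, 0, -0.1, 0, 1]

```text
time_s: 8.68
tcp_pos: [0.5738, 0.0544, 0.0288]
ee_rot: [[0.999, -0.052, 0.0], [-0.052, -0.999, -0.0], [0.0, 0.0, -1.0]]
wrist_force: [0.3, -2.2, 2.9]
gripper_width: 0.007
gripper_force: 1.2
```

```bash
python3 cas.py
```

```text
[0.5737163  0.05429292 0.02861907] [ 1.07807615 -2.39294672  1.75759211] 8.7333
```

Request:
arm_command:
  deltas:
    - [0, 0, 0, 0, 1, 0, 1]
    - [0, 0, 0, 0, 1.5, -3, 1]
    - [0, 0, 0, 0, 1.5, -7, 1]
    - [0, 0, 0, -3, 0.5, -9, 0.68]
    - [0, 0, 0, -7, -1, -9, 0.68]
    - [0, 0, 0, -11, -1.8, -9, 0.68]
    - [0, 0, 0, -12.8, -1.8, -9, 0.68]
    - [0, 0, 0, -12.8, -1.8, -9, 0.68]

```text
time_s: 9.4
tcp_pos: [0.4418, 0.078, 0.1181]
ee_rot: [[0.999, -0.052, -0.004], [-0.052, -0.999, -0.0], [-0.004, 0.001, -1.0]]
wrist_force: [-0.4, -0.3, -0.3]
gripper_width: 0.152
gripper_force: 0.0
```

Run:
```python
from h import *
c=cam('wrist'); np.savez('w4.npz',**c); cv2.imwrite('pics/w4.png',c['pixels']); s=sense(); print(s['tcp_pos'],s['gripper_width'])
```

```text
[0.4446656  0.07866731 0.11850568] 0.15234802972372238
```

View pics/w4.png

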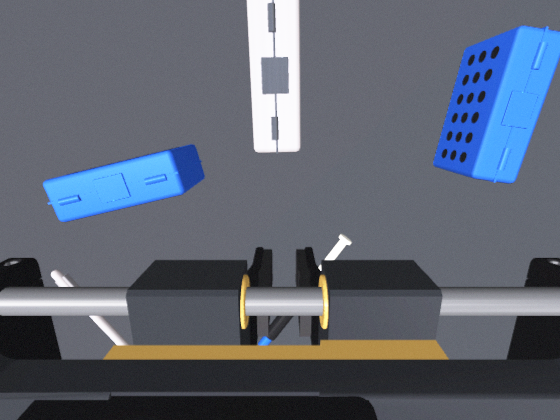

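The cassette now stands almost straight: centre (275,75), rear edge (254..300,152).

Run:
```python
from m import *
rep(dict(np.load('w4.npz')),[(247,0),(301,0),(300,152),(254,152)])
c=dict(np.load('w4.npz')); print(ray(c,275,75,.06),ray(c,277,152,.06))
```

```text
len 0.08419515523693337 wid 0.029893637996638724 yaw rel rack 0.8984970268941934 world [0.54385955 0.07601074] rack -0.13803562535451694 0.05073809887642226 rear mid [0.50179165 0.07759117]
[0.54713644 0.07617479 0.06      ] [0.50179164 0.07759097 0.06      ]
```

The cassette is at rack y ≈ +51 mm with yaw about 1°, ready to push straight in. I lower behind it and push, with the tips high enough that the body clears the dividers.

Request:
arm_command:
  deltas:
    - [0, 0, 0, 0, -0.15, 2, 0.68]
    - [0, 0, 0, 1, -0.15, 4, 0.68]
    - [0, 0, 0, 2, -0.15, 5.8, 0.68]
    - [0, 0, 0, 3, -0.15, 5.8, 0.68]
    - [0, 0, 0, 3.8, -0.15, 5.8, 0.68]
    - [0, 0, 0, 4.3, -0.15, 5.8, 0.68]
    - [0, 0, 0, 4.8, -0.15, 5.8, 0.68]
    - [0, 0, 0, 5.3, -0.15, 5.8, 0.68]

```text
time_s: 10.12
tcp_pos: [0.5003, 0.0776, 0.0612]
ee_rot: [[0.999, -0.053, 0.0], [-0.053, -0.999, 0.0], [0.0, -0.0, -1.0]]
wrist_force: [-1.1, 0.3, -0.5]
gripper_width: 0.162
gripper_force: 0.5
```

Request:
arm_command:
  deltas:
    - [0, 0, 0, 0.4, 0, 0, 0.68]
    - [0, 0, 0, 0.8, 0, 0, 0.68]
    - [0, 0, 0, 1.2, 0, 0, 0.68]
    - [0, 0, 0, 1.6, 0, 0, 0.68]
    - [0, 0, 0, 2, 0, 0, 0.68]
    - [0, 0, 0, 2.4, 0, 0, 0.68]
    - [0, 0, 0, 2.8, 0, 0, 0.68]
    - [0, 0, 0, 3.2, 0, 0, 0.68]

```text
time_s: 10.78
tcp_pos: [0.532, 0.076, 0.0607]
ee_rot: [[0.999, -0.053, -0.0], [-0.053, -0.999, -0.0], [-0.0, 0.0, -1.0]]
wrist_force: [-3.2, -0.6, 3.0]
gripper_width: 0.16
gripper_force: 1.6
```

Run:
```python
from h import *
c=cam('wrist'); np.savez('w5.npz',**c); cv2.imwrite('pics/w5.png',c['pixels']); s=sense(); print(s['tcp_pos'],s['wrist_force'])
```

```text
[0.53317962 0.07619436 0.06067589] [-0.63315556 -0.81884622  0.84263076]
```

View pics/w5.png

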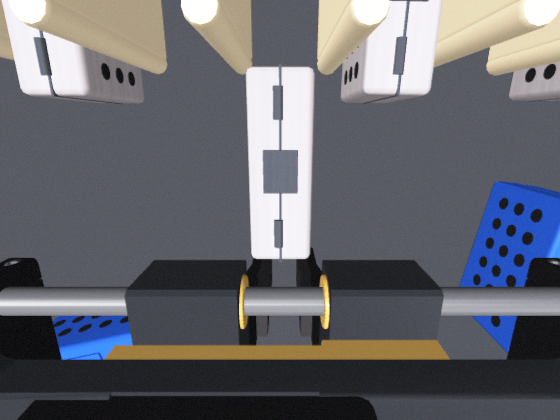

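The cassette is straight (247..314 at row 70, 252..309 at row 257). Dividers 3 and 4 sit at (203,8) and (370,8), so it is nearly centred between them. I keep pushing.

Run:
```python
from m import *
c=dict(np.load('w5.npz'))
rep(c,[(247,69),(314,70),(309,257),(252,257)])
a,b=ray(c,203,10,.1),ray(c,370,10,.1); print(a,b,(a+b)/2)
```

```text
len 0.0871761720069588 wid 0.028780130373773034 yaw rel rack -0.11680788153865448 world [0.58844581 0.07286665] rack -0.09334523481057198 0.04997077989838602 rear mid [0.54492428 0.07527459]
[0.64336488 0.09236388 0.1       ] [0.64077577 0.04305554 0.1       ] [0.64207033 0.06770971 0.1       ]
```

Request:
arm_command:
  deltas:
    - [0, 0, 0, 0.4, 0, 0, 0.68]
    - [0, 0, 0, 0.8, 0, 0, 0.68]
    - [0, 0, 0, 1.2, 0, 0, 0.68]
    - [0, 0, 0, 1.5, 0, 0, 0.68]
    - [0, 0, 0, 1.5, 0, 0, 0.68]

```text
time_s: 11.25
tcp_pos: [0.548, 0.0754, 0.0605]
ee_rot: [[0.999, -0.053, 0.002], [-0.053, -0.999, 0.0], [0.002, -0.0, -1.0]]
wrist_force: [-0.1, -0.9, 0.5]
gripper_width: 0.163
gripper_force: 0.0
```

Request:
arm_command:
  deltas:
    - [0, 0, 0, 0.4, 0, 0, 0.68]
    - [0, 0, 0, 0.8, 0.05, 0, 0.68]
    - [0, 0, 0, 1.2, 0.1, 0, 0.68]
    - [0, 0, 0, 1.6, 0.1, 0, 0.68]
    - [0, 0, 0, 2, 0.15, 0, 0.68]
    - [0, 0, 0, 2.4, 0.15, 0, 0.68]
    - [0, 0, 0, 2.8, 0.2, 0, 0.68]
    - [0, 0, 0, 3.2, 0.2, 0, 0.68]

```text
time_s: 11.92
tcp_pos: [0.579, 0.0714, 0.0605]
ee_rot: [[0.999, -0.053, -0.0], [-0.053, -0.999, -0.0], [-0.0, 0.0, -1.0]]
wrist_force: [-1.5, -0.4, -0.6]
gripper_width: 0.16
gripper_force: 0.7
```

Request:
arm_command:
  deltas:
    - [0, 0, 0, 0.4, 0, 0, 0.68]
    - [0, 0, 0, 0.8, 0, 0, 0.68]
    - [0, 0, 0, 1.2, 0, 0, 0.68]
    - [0, 0, 0, 1.6, 0, 0, 0.68]
    - [0, 0, 0, 2, 0, 0, 0.68]
    - [0, 0, 0, 2.3, 0, 0, 0.68]
    - [0, 0, 0, 2.6, 0, 0, 0.68]
    - [0, 0, 0, 2.8, 0, 0, 0.68]

```text
time_s: 12.58
tcp_pos: [0.607, 0.0701, 0.0605]
ee_rot: [[0.999, -0.053, 0.0], [-0.053, -0.999, -0.0], [0.0, 0.0, -1.0]]
wrist_force: [-2.4, 0.9, -0.1]
gripper_width: 0.164
gripper_force: 0.6
```

Run:
```python
from h import *
c=cam('wrist'); np.savez('w6.npz',**c); cv2.imwrite('pics/w6.png',c['pixels']); s=sense(); print(s['tcp_pos'],s['wrist_force'])
```

```text
[0.6073118  0.07008669 0.06055908] [-0.66419229 -0.37922277  0.264583  ]
```

View pics/w6.png

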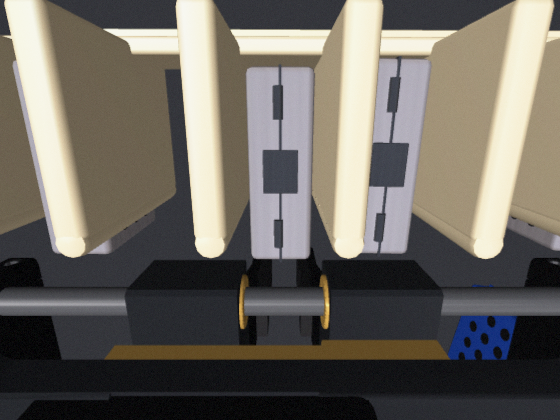

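The cassette is straight in the third gap (247..313, rows 68..258), with the back wall ahead at row ~50. I finish slowly until the wall is felt.

Request:
arm_command:
  deltas:
    - [0, 0, 0, 0.2, 0, 0, 0.68]
    - [0, 0, 0, 0.4, 0, 0, 0.68]
    - [0, 0, 0, 0.6, 0, 0, 0.68]
    - [0, 0, 0, 0.8, 0, 0, 0.68]
    - [0, 0, 0, 1, 0, 0, 0.68]
    - [0, 0, 0, 1.1, 0, 0, 0.68]
    - [0, 0, 0, 1.2, 0, 0, 0.68]
    - [0, 0, 0, 1.2, 0, 0, 0.68]

```text
time_s: 13.3
tcp_pos: [0.614, 0.0696, 0.0605]
ee_rot: [[0.999, -0.053, -0.01], [-0.053, -0.999, -0.001], [-0.01, 0.002, -1.0]]
wrist_force: [-13.9, 4.3, 8.9]
gripper_width: 0.161
gripper_force: 6.7
```

14 N at the expected depth, so it is against the wall. I back straight out, rise and check.

Request:
arm_command:
  deltas:
    - [0, 0, 0, -1, 0, 0, 0.68]
    - [0, 0, 0, -3, 0, 0, 0.68]
    - [0, 0, 0, -6, 0, -2, 0.68]
    - [0, 0, 0, -9, 0, -6, 0.68]
    - [0, 0, 0, -13, 0, -10, 0.68]
    - [0, 0, 0, -17, 0, -12, 0.68]
    - [0, 0, 0, -20, 0, -12, 0.68]
    - [0, 0, 0, -20, 0, -12, 0.68]

```text
time_s: 13.97
tcp_pos: [0.4159, 0.0798, 0.183]
ee_rot: [[0.999, -0.052, 0.003], [-0.052, -0.999, 0.003], [0.003, -0.003, -1.0]]
wrist_force: [-0.8, 0.2, 0.1]
gripper_width: 0.161
gripper_force: 0.0
```

```bash
python3 cas.py; cp pics/t_last.png pics/t_end.png
```

```text
[0.4160295  0.07986764 0.18279148] [-1.51527951 -0.42414862 -0.30635726] 14.0167
```

View pics/t_end.png

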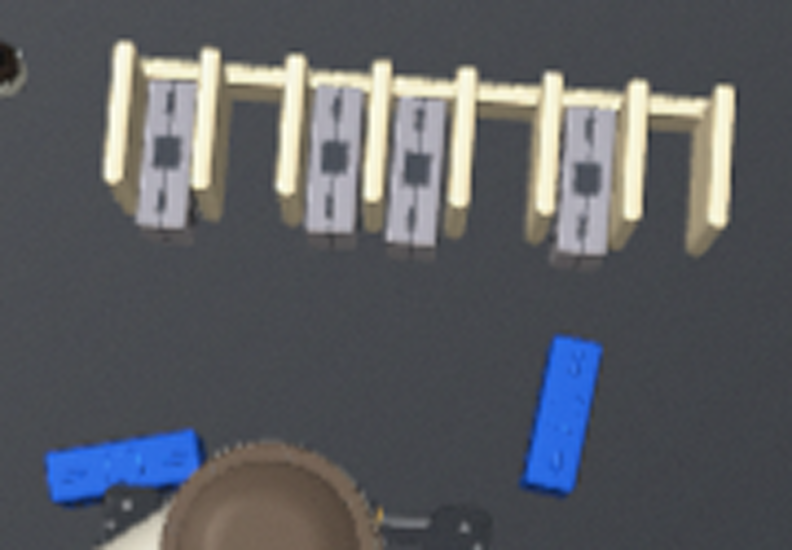

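The final view shows the cassette straight in the third gap, centred at (334,157). It sits deeper than its filed neighbour at (417,169), and the filed and blue cassettes have not moved. I'm handing in.

```bash
python3 -c "
from station import finish_job
print(finish_job())"
```

```text
the job is handed in; nothing more can be done
None
```

I touched dividers 1, 2 and 3 in turn from the cleaner's (left) side, pushed the steel cassette straight into the third gap until it met the back wall, and handed the job in; no verdict came back.

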